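Back off a clamp's knurled ring and slide the strap off a mould

ROBOT

A 6-joint arm with a two-finger parallel gripper is mounted at the origin on the work surface. World frame = base frame: x ahead of the robot, y to its left, z up, the work surface at z = 0. Lengths are in m, angles in rad, forces in N, time in s.
With the tool pointing down it reaches from about 0.3 to 0.775 m from the base axis. Payload 14.6 kg.
Tool frame: the origin (TCP) lies midway between the tips of the shut fingers; the grasp point (between the pads) lies 19 mm behind it; z points along the fingers, y is the line along which they close (so a half turn about z gives the same grasp; the last joint's range is limited). The gripper opens to 94 mm and grips with 3 to 60 N. Pads are 16 mm wide; open, the fingers measure 119 mm over their backs; the gripper's body (75 mm by 177 mm) begins 78 mm behind the grasp point.
Start: joints at [1.072, 0.3, 1.521, -0, 1.321, -0.067], TCP at [0.23, 0.5, 0.205] pointing down, gripper open.
Joint ranges: [-3.03, 3.03], [-0.79, 2.21], [0.23, 2.52], [-1.04, 4.18], [0, 3.07], [-2.55, 2.55]. Speed limits (rad/s): [2.22, 2.22, 2.57, 3.14, 3.14, 3.14].

INTERFACE

Orientations are given as [roll, pitch, yaw] about the fixed x, y, z axes, in that order (R = Rz(yaw) Ry(pitch) Rx(roll)).
In Python, from station import ctrl gives the robot as it stands. The module is installed in compiled form; this text tells all that it offers.
- The arm moves only by the tool servo_tool, never from a script. Its argument "plan" is a list of rows, each a list of 7 numbers: the opening in per cent of the stroke, from 0 (shut) to 100 (fully open), then the shift along the tool's x, y, z in m, then the turn, a rotation vector about the tool's x, y, z in rad. A call has exactly 8 rows; each row shifts and turns the commanded pose from where the row before left it, along the tool's axes as they then stand; what a row does not reach is not made up. A row lasts 1/8 s, in which the tool goes at most 62.5 mm and 10.7 degrees, less where a joint would pass 70% of its speed; a pose out of reach is approached as far as the arm can. A call with a gripper value outside its range is refused whole. The fingers move at their own pace and stop on an object; "force" is the grip in N (left out, the last holds). Time passes only in rows, so rows that do not move let the fingers close, or fill a call up. It gives the time, the measured TCP pose, the force, the opening and the grip force at its end, in the units of the state.
- ctrl.get_obs(): the state, without advancing time (a new reading comes with each control period).
- ctrl.camera(name): name is "scene" or "top"; returns a dict with "pixels" (420x560x3 uint8, red, green, blue), "z_map" (420x560 float32, m along the optical axis (not along the pixel's ray), 0 where there is no reading), "mtx" (3x3 intrinsics, pixels), "dist" ([k1, k2, p1, p2, k3] as OpenCV has them; the pictures are not rectified), "pose" (4x4, takes a point from camera to world coordinates). Camera axes: x right, y up, looking along -z (the intrinsics and any distortion apply to the point x, -y, -z); pixel columns grow to the right and rows downward; lengths in m; the calibration is good to about 2 mm. A picture is of the moment at which its call begins.
- ctrl.hand_in(): hands the job in; it is judged then, once.
The state is a dict: "time_s": time; "qpos": joint angles; "joint_vel": joint speeds; "tau": joint torques, N m; "ee_pos": TCP position; "eef_rot": TCP orientation; "force": force on the tool from outside, world axes, zero at the start; "moment": the same for the moment, N m; "grip_width": finger opening in m; "grip_force": force on a finger pad.
Only numpy, scipy, OpenCV 4.12 (cv2) and the standard library are available. Lean on these libraries where they do the work, as an engineer would, in place of code of your own. Each camera call takes 0.05 s, during which the arm holds its last target. There are 200 camera calls.

TASK

Free the plaster mould from the bench clamp using fingertips only. With a fingertip on its knurled rim, roll the clamp's ring anticlockwise (seen from above) until its red mark, which starts partway round its first turn, lines up with the yellow pointer for the second time, and stop there; then push the orange tab towards the ring until the strap is all the way back, off the mould. Grasp and lift nothing, and leave the mould, white jar, black flask and red puck where they are.

Things in the scene. Friction and masses are not known exactly. Their poses are not given: they have to be found in the camera images.
- clamp: blue strap clamp bolted to the bench. Origin at bench height on the axis of its upright stud; z up, x from the stud towards the strap's nose and the mould. Base plate 12 mm high, x -105 to +60 mm, y -58 to +58 mm. The steel stud (18 mm diameter) carries the knurled ring; its top, 82 mm above the bench, is the clamp's highest point.
- ring (a joint): angle of the knurled ring on the stud, rad: 0 tight, growing anticlockwise from above (loosening). At 0, 2 pi and 4 pi the red mark is at the yellow pointer. Starts between 2.4 and 5: the first passing is 2 pi, the second 4 pi, where it is to be left. Turns with 0.06 N m (2 N at the rim), stays where left, has no stop near 4 pi and can be overrun.
- ring_center (a point): centre of the aluminium ring's top face, on the stud axis. The ring is 26 mm thick, 77 mm across the crests of its 18 upright ribs (70 mm between them). On its thread it rises 5 mm a turn: top face 67 mm above the bench at joint 0, 77 mm at 4 pi. Only the stud stands above it; the strap below it has its top 33 mm above the bench.
- red_mark (a point): point on the ring's top face, 30 mm from the axis, in the middle of the red painted stripe (20 by 8 mm); the rib outside it is red too. Turns with the ring.
- pointer (a point): the yellow pointer: middle of a 10 by 36 mm yellow bar on a tongue of the base plate (the tongue reaches to y -89 mm), 66 mm from the stud axis along the clamp's -y, 14 mm above the bench; a yellow line on the stud's top points the same way. Fixed.
- strap (a joint): how far the dark steel strap is pushed back, m: 0 with its nose over the mould's edge, 0.040 at its stop, nose off the mould. Slides along the clamp's -x against about 2 N, stays where left. While ring is below about 8, a lip catches under the ring and the strap moves only about 2 mm.
- tab (a point): centre of the outer face (looking along the clamp's +x) of the orange upright tab on the strap, 98 mm from the stud axis before the push, 58 mm after; 46 mm above the bench. The tab is 6 mm thick, 44 mm wide along the clamp's y, from 33 to 51 mm above the bench. Beyond it the strap goes on 17 mm, 50 mm wide, top at 33 mm.
- mould: loose white plaster mould slab, 100 by 110 mm and 24 mm high, with a terracotta disc, on the bench under the strap's nose; weighs about 0.55 kg. Origin at the centre of its underside. To be left where it is.
- jar: loose white jar, 72 mm across and 105 mm high, origin under its centre. Bystander.
- flask: loose black flask with a steel cap, 62 mm across and 103 mm high, origin under its centre. Bystander.
- puck: loose black and red puck-shaped tin, 60 mm across and 26 mm high, origin under its centre. Bystander.

How it is judged:
By the outcome, as a careful person would: the job done as asked, in the order asked, and still so for the second after the job is handed in, with the robot touching nothing.
It also fails if it takes over 64 s, if anything falls off the work surface, if the arm or the gripper's body presses on something with over 40 N, if the wrist force passes 120 N, or if a joint passes its speed limit or range.

## Working session

There is one attempt and no reset: what is moved stays moved. The work goes in short steps, Python scripts to look and compute and a tool call to move; the robot and the scene stay as the last step left them, time stands still between calls to the robot, and variables do not carry over. Pictures are saved under pics/ and viewed, at most 10 in all, crops included, and the job is handed in when it is done.

Besides the shell and the picture viewer there is one more tool, called after "Request:" as name([rows], argument=value, ...), one row to a line, values as JSON. servo_tool: Moves the arm, as the interface text tells. Its arguments: {"type":"object","properties":{"plan":{"type":"array","items":{"type":"array","items":{"type":"number"}}},"force":{"type":"number"}},"required":["plan"]}

```bash
mkdir -p pics
cat > h.py <<'E'
import numpy as np, cv2
from station import ctrl
def cam(n,save=None):
    c=ctrl.camera(n)
    if save: cv2.imwrite('pics/'+save,c['pixels'][:,:,::-1])
    return c
def plane(c,u,v,z):
    p=cv2.undistortPoints(np.array([[[u,v]]],float),c['mtx'],c['dist'])[0,0]
    d=c['pose'][:3,:3]@np.array([p[0],-p[1],-1.]); o=c['pose'][:3,3]
    return o+d*(z-o[2])/d[2]
def proj(c,P):
    T=np.linalg.inv(c['pose']); q=T[:3,:3]@np.array(P)+T[:3,3]
    q=np.array([q[0],-q[1],-q[2]])
    return cv2.projectPoints(q[None],np.zeros(3),np.zeros(3),c['mtx'],c['dist'])[0][0,0]
E
python3 - <<'E'
from h import *
c=cam('top','t0.png'); s=cam('scene','s0.png')
print(c['pose'][:3,3],s['pose'][:3,3],c['mtx'][0,0],c['dist'])
o=ctrl.get_obs(); print(o)
E
```

```text
[0.47311432 0.05276547 0.78578401] [ 0.85920255 -0.19688032  0.69642923] 418.57209114725634 [-0.04820242  0.          0.          0.          0.        ]
{'time_s': 0.1, 'qpos': array([ 1.07239740e+00,  3.00468297e-01,  1.52148181e+00, -1.03680985e-05,
        1.32070342e+00, -6.65740445e-02]), 'joint_vel': array([ 3.97851249e-04, -2.85368115e-03, -2.83520404e-03,  5.47165532e-04,
        2.28695769e-03,  9.45207362e-05]), 'tau': array([ 6.10006646e-04, -5.32640147e+01, -3.53281975e+01,  7.09775789e-02,
        2.34594400e-02, -7.25219735e-06]), 'ee_pos': array([0.23007646, 0.49931968, 0.20492986]), 'eef_rot': array([-3.14053346e+00, -6.05540412e-05,  2.70977031e+00]), 'force': array([-0.19532851, -0.3201814 ,  0.01311366]), 'moment': array([ 0.02865334, -0.01796072,  0.04249708]), 'grip_force': 0.0, 'grip_width': 0.09395308743420949}
```

View pics/t0.png

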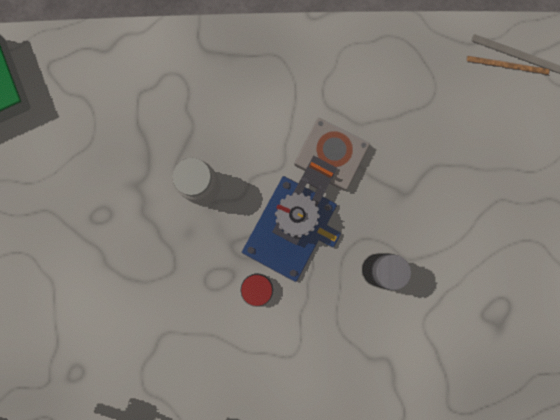

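View pics/s0.png

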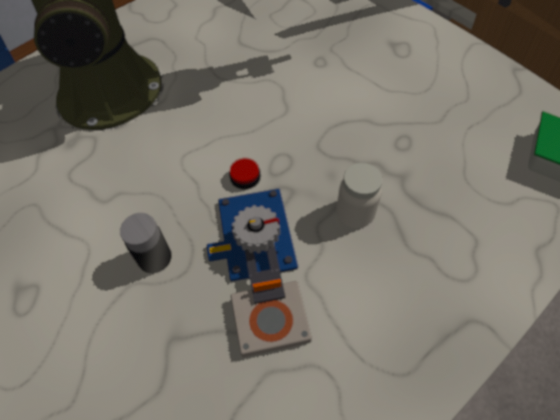

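The top view shows the ring at about (298,214), the red mark at (285,208), the yellow pointer at (327,234) and the orange tab at (321,170). The mould disc is at (335,150), the puck at (257,290), the jar at (195,180) and the flask at (390,270).

```bash
cat >> h.py <<'E'
def blob(c,hr,roi,smin=120,vmin=60):
    h=cv2.cvtColor(c['pixels'],cv2.COLOR_RGB2HSV); H=h[...,0].astype(int)
    m=((H-hr[0])%180<=(hr[1]-hr[0])%180)&(h[...,1]>smin)&(h[...,2]>vmin)
    k=np.zeros_like(m); x0,x1,y0,y1=roi; k[y0:y1,x0:x1]=True; m&=k
    n,l,s,ct=cv2.connectedComponentsWithStats(m.astype(np.uint8))
    return [(s[i,4],ct[i].round(1)) for i in np.argsort(-s[1:,4])[:3]+1] if n>1 else []
E
python3 - <<'E'
from h import *
c=cam('top')
im=c['pixels'][130:310,160:440]; cv2.imwrite('pics/t1.png',cv2.resize(im[:,:,::-1],None,fx=2.85,fy=2.85,interpolation=cv2.INTER_CUBIC))
for n,hr,roi,z in [('orange',(5,18),(300,350,155,185),.051),('yellow',(20,35),(285,345,200,250),.014),('red',(172,5),(270,320,190,240),.071),('puck',(172,5),(230,285,265,315),.026)]:
    for a,ct in blob(c,hr,roi): print(n,a,ct,plane(c,*ct,z).round(4))
print('ring', plane(c,298,214,.07), 'jar',plane(c,194,178,.105),'flask',plane(c,391,270,.103))
for p in [(317,121),(371,152),(347,189),(295,150)]: print(plane(c,*p,.024))
E
```

```text
orange 143 [335.7 160.1] [ 0.6388 -0.0679  0.051 ]
orange 125 [320.9 169.3] [ 0.6226 -0.0408  0.051 ]
yellow 83 [326.9 234.2] [ 0.5083 -0.0523  0.014 ]
yellow 12 [299.8 214.8] [ 0.5454 -0.0033  0.014 ]
red 45 [282.8 208. ] [0.5524 0.0297 0.071 ]
puck 737 [256.3 289.8] [0.4109 0.0795 0.026 ]
ring [0.54158073 0.00380178 0.07      ] jar [0.6017948  0.17602796 0.105     ] flask [ 0.44350959 -0.14273642  0.103     ]
[ 0.72035139 -0.04021444  0.024     ]
[ 0.65895353 -0.13895659  0.024     ]
[ 0.59021644 -0.09108842  0.024     ]
[0.66560276 0.00270082 0.024     ]
```

View pics/t1.png

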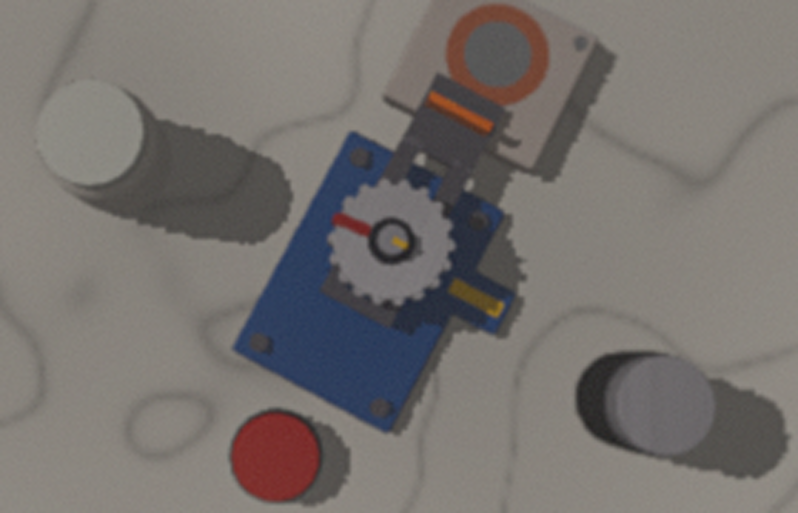

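```bash
cat >> h.py <<'E'
def ringfit(c,zlo=.060,zhi=.080,c0=(.5406,.0046)):
    Z=c['z_map']; v,u=np.nonzero(Z>0)
    p=cv2.undistortPoints(np.c_[u,v].astype(float)[:,None],c['mtx'],c['dist'])[:,0]; z=Z[v,u][:,None]
    P=np.hstack([p[:,:1]*z,-p[:,1:]*z,-z])@c['pose'][:3,:3].T+c['pose'][:3,3]
    k=(P[:,2]>zlo)&(P[:,2]<zhi)&(np.hypot(*(P[:,:2]-c0).T)<.05); Q=P[k]
    return cv2.minEnclosingCircle(Q[:,:2].astype(np.float32)),np.median(Q[:,2]),len(Q)
def rows(tx,ty,tz,yaw,n,o=None):
    o=o or ctrl.get_obs(); p=np.array(o['ee_pos']); y0=o['eef_rot'][2]
    d=(np.array([tx,ty,tz])-p)/n; dy=(yaw-y0)/n; out=[]
    for i in range(n):
        y=y0+dy*i; c,s=np.cos(y),np.sin(y)
        out.append([0,round(d[0]*c+d[1]*s,3),round(d[0]*s-d[1]*c,3),round(-d[2],3),0,0,round(-dy,3)])
    return out
E
python3 - <<'E'
from h import *
for n in('top','scene'):
    c=cam(n); print(n,ringfit(c), ringfit(c,.066,.073))
    for a,ct in blob(c,(172,5),(270,320,190,240) if n=='top' else (245,290,205,240)): print(a,ct,plane(c,*ct,.0695))
    for a,ct in blob(c,(20,35),(285,345,200,250) if n=='top' else (205,240,235,260)): print(a,ct,plane(c,*ct,.014))
for r in rows(.555,.062,.15,-.75,24): print(r)
E
```

```text
top (((0.5413832664489746, 0.005887670908123255), 0.03858861327171326), np.float64(0.07002974516208194), 1331) (((0.5410643815994263, 0.005247316788882017), 0.03848449885845184), np.float64(0.07001808361420953), 1306)
45 [282.8 208. ] [0.55259774 0.02964362 0.0695    ]
86 [326.9 234.3] [ 0.50808951 -0.05231961  0.014     ]
11 [300.4 215.2] [ 0.54460359 -0.00441204  0.014     ]
scene (((0.5419713258743286, 0.006121296901255846), 0.03891833871603012), np.float64(0.06864447163422471), 1435) (((0.5417521595954895, 0.0060061439871788025), 0.038816068321466446), np.float64(0.06870969050005071), 1292)
49 [270.6 220.5] [0.55249062 0.02902437 0.0695    ]
109 [219.5 248.3] [ 0.50979594 -0.05179749  0.014     ]
[0, np.float64(-0.02), np.float64(-0.011), np.float64(0.002), 0, 0, np.float64(0.144)]
[0, np.float64(-0.021), np.float64(-0.008), np.float64(0.002), 0, 0, np.float64(0.144)]
[0, np.float64(-0.022), np.float64(-0.005), np.float64(0.002), 0, 0, np.float64(0.144)]
[0, np.float64(-0.023), np.float64(-0.002), np.float64(0.002), 0, 0, np.float64(0.144)]
[0, np.float64(-0.023), np.float64(0.00
[... 986 characters left out ...]
float64(0.144)]
[0, np.float64(0.005), np.float64(0.022), np.float64(0.002), 0, 0, np.float64(0.144)]
[0, np.float64(0.008), np.float64(0.021), np.float64(0.002), 0, 0, np.float64(0.144)]
[0, np.float64(0.011), np.float64(0.02), np.float64(0.002), 0, 0, np.float64(0.144)]
[0, np.float64(0.014), np.float64(0.018), np.float64(0.002), 0, 0, np.float64(0.144)]
[0, np.float64(0.016), np.float64(0.016), np.float64(0.002), 0, 0, np.float64(0.144)]
[0, np.float64(0.019), np.float64(0.013), np.float64(0.002), 0, 0, np.float64(0.144)]
[0, np.float64(0.02), np.float64(0.01), np.float64(0.002), 0, 0, np.float64(0.144)]
[0, np.float64(0.022), np.float64(0.007), np.float64(0.002), 0, 0, np.float64(0.144)]
```

Request:
servo_tool([
  [0,-0.02,-0.011,0.002,0,0,0.144],
  [0,-0.021,-0.008,0.002,0,0,0.144],
  [0,-0.022,-0.005,0.002,0,0,0.144],
  [0,-0.023,-0.002,0.002,0,0,0.144],
  [0,-0.023,0.002,0.002,0,0,0.144],
  [0,-0.022,0.005,0.002,0,0,0.144],
  [0,-0.021,0.008,0.002,0,0,0.144],
  [0,-0.02,0.011,0.002,0,0,0.144],
], force=10)

```text
time_s: 1.25
ee_pos: [0.3384, 0.3525, 0.1894]
eef_rot: [-3.142, 0.0, 1.553]
force: [-0.0, -0.1, 0.1]
grip_width: 0.0172
grip_force: 0.0
```

Request:
servo_tool([
  [0,-0.018,0.014,0.002,0,0,0.144],
  [0,-0.016,0.016,0.002,0,0,0.144],
  [0,-0.013,0.018,0.002,0,0,0.144],
  [0,-0.011,0.02,0.002,0,0,0.144],
  [0,-0.008,0.021,0.002,0,0,0.144],
  [0,-0.004,0.022,0.002,0,0,0.144],
  [0,-0.001,0.023,0.002,0,0,0.144],
  [0,0.002,0.023,0.002,0,0,0.144],
])

```text
time_s: 2.25
ee_pos: [0.4465, 0.2068, 0.1734]
eef_rot: [-3.142, 0.0, 0.401]
force: [0.3, -0.1, -0.2]
grip_width: 0.0006
grip_force: 0.0
```

Request:
servo_tool([
  [0,0.005,0.022,0.002,0,0,0.144],
  [0,0.008,0.021,0.002,0,0,0.144],
  [0,0.011,0.02,0.002,0,0,0.144],
  [0,0.014,0.018,0.002,0,0,0.144],
  [0,0.016,0.016,0.002,0,0,0.144],
  [0,0.019,0.013,0.002,0,0,0.144],
  [0,0.02,0.01,0.002,0,0,0.144],
  [0,0.022,0.007,0.002,0,0,0.144],
])

```text
time_s: 3.25
ee_pos: [0.5545, 0.0606, 0.1573]
eef_rot: [3.141, 0.0, -0.751]
force: [0.3, -0.0, -0.1]
grip_width: 0.0007
grip_force: 0.0
```

Request:
servo_tool([
  [0,-0.0125,0.0042,0,0,0,0],
  [0,0,0,0.027,0,0,0],
  [0,0,0,0.027,0,0,0],
  [0,0,0,0.027,0,0,0],
  [0,0,0,0.026,0,0,0],
  [0,0.002,0.002,0,0,0,0],
  [0,0.0022,0.0022,0,0,0,0],
  [0,0,0,0,0,0,0],
])

```text
time_s: 4.25
ee_pos: [0.5428, 0.0606, 0.0517]
eef_rot: [-3.14, -0.001, -0.746]
force: [-0.6, -0.3, 1.3]
grip_width: 0.0006
grip_force: 0.0
```

```bash
cat >> h.py <<'E'
A=np.array([.5414,.0056])
def pose(o=None):
    o=o or ctrl.get_obs(); y=o['eef_rot'][2]; d=A-o['ee_pos'][:2]; c,s=np.cos(y),np.sin(y)
    ct=np.array([d[0]*c+d[1]*s,d[0]*s-d[1]*c]); return ct, (ct-[.008,.0125])/.7071
def step(r,phi):
    c=np.array([.008,.0125])+.7071*r; a=-phi; R=np.array([[np.cos(a),-np.sin(a)],[np.sin(a),np.cos(a)]])
    return (c-R@c)
def view(a=A,ps=None):
    out=[]
    for n in('top','scene'):
        c=cam(n); u,v=proj(c,[*A,.072]).round().astype(int)
        b=blob(c,(172,5),(u-26,u+26,v-24,v+24)); 
        for k,ct in b[:2]:
            if k>8: d=plane(c,*ct,.072)[:2]-A; out.append((n,k,round(float(np.hypot(*d)),4),round(float(np.degrees(np.arctan2(d[1],d[0]))+119.3)%360,1)))
    return out
E
python3 - <<'E'
from h import *
c=cam('scene','s1.png'); im=c['pixels'][150:330,170:350]; cv2.imwrite('pics/s1.png',cv2.resize(im[:,:,::-1],None,fx=3.3,fy=3.3,interpolation=cv2.INTER_CUBIC))
print(pose(),view(),ctrl.get_obs()['qpos'].round(2))
for r,p in [(.038,.05),(.0365,.175),(.0365,.1)]: print(r,p,step(r,p))
E
```

```text
(array([0.03635362, 0.04138622]), array([0.04009846, 0.04085168])) [('scene', np.int32(44), 0.0263, 180.3)] [0.04 0.47 1.68 0.   0.99 2.36]
0.038 0.05 [-0.00192409  0.00179197]
0.0365 0.175 [-0.00615355  0.00647156]
0.0365 0.1 [-0.00365563  0.00356667]
```

View pics/s1.png

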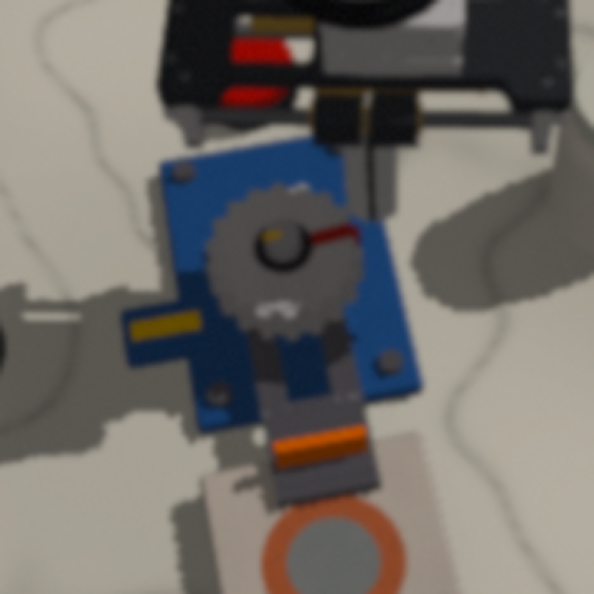

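Request:
servo_tool([
  [0,-0.0033,0.0044,0,0,0,-0.1],
  [0,-0.0032,0.0043,0,0,0,-0.1],
  [0,-0.0031,0.0043,0,0,0,-0.1],
  [0,-0.0031,0.0042,0,0,0,-0.1],
  [0,-0.0036,0.0036,0,0,0,-0.1],
  [0,-0.0036,0.0036,0,0,0,-0.1],
  [0,-0.0036,0.0036,0,0,0,-0.1],
  [0,-0.0036,0.0036,0,0,0,-0.1],
])

```text
time_s: 5.4
ee_pos: [0.5045, 0.0439, 0.0508]
eef_rot: [-3.139, 0.002, 0.057]
force: [-8.3, 12.5, 7.8]
grip_width: 0.0003
grip_force: 6.2
```

Run:
```python
from h import *
print(pose(),view(),ctrl.get_obs()['force'])
```

```text
(array([0.03467218, 0.04034246]), array([0.03772052, 0.03937556])) [('scene', np.int32(43), 0.0245, 213.9)] [-5.84734976  9.0676332   4.53147259]
```

Request:
servo_tool([
  [0,-0.0053,0.0055,0,0,0,-0.15],
  [0,-0.0053,0.0055,0,0,0,-0.15],
  [0,-0.0053,0.0055,0,0,0,-0.15],
  [0,-0.0053,0.0055,0,0,0,-0.15],
  [0,-0.0053,0.0055,0,0,0,-0.15],
  [0,-0.0053,0.0055,0,0,0,-0.15],
  [0,-0.0053,0.0055,0,0,0,-0.15],
  [0,-0.0053,0.0055,0,0,0,-0.15],
])

```text
time_s: 6.5
ee_pos: [0.4936, -0.0143, 0.0504]
eef_rot: [-3.139, 0.001, 1.259]
force: [-6.9, -1.5, 3.7]
grip_width: 0.0005
grip_force: 3.3
```

Run:
```python
from h import *
print(pose(),view(),ctrl.get_obs()['force'])
```

```text
(array([0.03360709, 0.03938133]), array([0.03621424, 0.0380163 ])) [] [-5.28742152 -2.00185608  1.04064223]
```

Request:
servo_tool([
  [0,-0.0053,0.0055,0,0,0,-0.15],
  [0,-0.0053,0.0055,0,0,0,-0.15],
  [0,-0.0053,0.0055,0,0,0,-0.15],
  [0,-0.0053,0.0055,0,0,0,-0.15],
  [0,-0.0053,0.0055,0,0,0,-0.15],
  [0,-0.0053,0.0055,0,0,0,-0.15],
  [0,-0.0053,0.0055,0,0,0,-0.15],
  [0,-0.0053,0.0055,0,0,0,-0.15],
])

```text
time_s: 7.6
ee_pos: [0.5437, -0.0448, 0.0508]
eef_rot: [-3.141, 0.0, 2.459]
force: [-2.5, -0.7, 0.7]
grip_width: 0.0003
grip_force: 0.8
```

Run:
```python
from h import *
print(pose(),view(),ctrl.get_obs()['force'])
c=cam('scene'); im=c['pixels'][150:330,170:350]; cv2.imwrite('pics/s2.png',cv2.resize(im[:,:,::-1],None,fx=3.3,fy=3.3,interpolation=cv2.INTER_CUBIC))
```

```text
(array([0.03362416, 0.03765004]), array([0.03623838, 0.03556787])) [] [-0.24915459 -0.44711034  0.99320354]
```

View pics/s2.png

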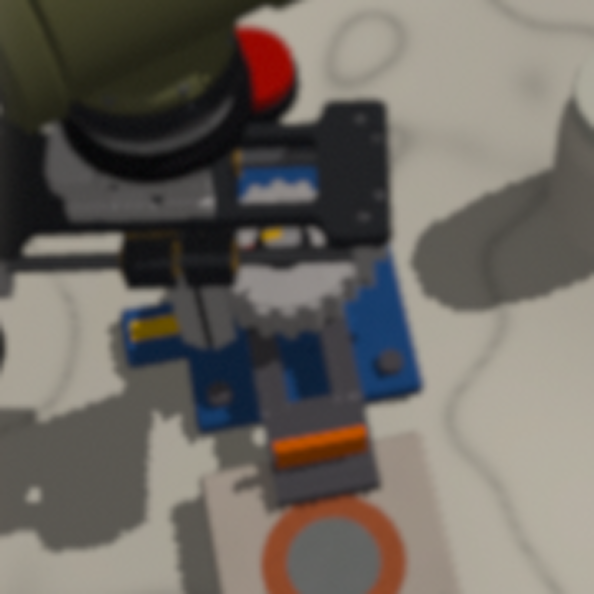

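The crop shows the fingertip on the rim at about (200,335). A sliver of the red mark is at (245,238), left of the stud and close to its first passing, so the ring has followed.

Request:
servo_tool([
  [0,-0.0053,0.0055,0,0,0,-0.15],
  [0,-0.0053,0.0055,0,0,0,-0.15],
  [0,-0.0053,0.0055,0,0,0,-0.15],
  [0,-0.0053,0.0055,0,0,0,-0.15],
  [0,-0.0053,0.0055,0,0,0,-0.15],
  [0,-0.0053,0.0055,0,0,0,-0.15],
  [0,-0.0053,0.0055,0,0,0,-0.15],
  [0,-0.0053,0.0055,0,0,0,-0.15],
])

```text
time_s: 8.75
ee_pos: [0.5896, -0.0101, 0.0506]
eef_rot: [-3.141, 0.0, -2.628]
force: [0.9, -1.1, 0.7]
grip_width: 0.0003
grip_force: 0.8
```

Run:
```python
from h import *
o=ctrl.get_obs()
print(pose(),view(),o['force'],o['qpos'])
```

```text
(array([0.03426323, 0.03738018]), array([0.03714217, 0.03518622])) [] [ 0.88917053 -1.0915165   0.71595214] [-7.91725815e-02  5.52696535e-01  1.54671641e+00 -3.49744315e-04
  1.04193245e+00 -2.16294405e+00]
```

Request:
servo_tool([
  [0,-0.007,-0.007,0,0,0,0],
  [0,-0.007,-0.007,0,0,0,0],
  [0,0,0,-0.05,0,0,0],
  [0,0,0,-0.05,0,0,0.18],
  [0,-0.03,-0.03,0,0,0,0.18],
  [0,-0.03,-0.03,0,0,0,0.18],
  [0,0,0,0,0,0,0.18],
  [0,0,0,0,0,0,0.18],
])

```text
time_s: 9.85
ee_pos: [0.6815, -0.06, 0.1497]
eef_rot: [-3.141, -0.001, 2.745]
force: [0.5, 0.4, 0.2]
grip_width: 0.0001
grip_force: 0.0
```

Run:
```python
from h import *
o=ctrl.get_obs()
print(view(),o['qpos'])
c=cam('top'); im=c['pixels'][130:310,160:440]; cv2.imwrite('pics/t2.png',cv2.resize(im[:,:,::-1],None,fx=2.85,fy=2.85,interpolation=cv2.INTER_CUBIC))
```

```text
[] [-1.41316125e-01  6.48042504e-01  1.14615183e+00  8.28492765e-05
  1.34816947e+00 -1.31535657e+00]
```

Run:
```python
from h import *
for r in rows(.53,.10,.15,-.21,16): print([float(x) for x in r])
```

```text
[0.0, 0.013, 0.006, 0.0, 0.0, 0.0, 0.185]
[0.0, 0.013, 0.003, 0.0, 0.0, 0.0, 0.185]
[0.0, 0.014, 0.001, 0.0, 0.0, 0.0, 0.185]
[0.0, 0.014, -0.002, 0.0, 0.0, 0.0, 0.185]
[0.0, 0.013, -0.004, 0.0, 0.0, 0.0, 0.185]
[0.0, 0.012, -0.007, 0.0, 0.0, 0.0, 0.185]
[0.0, 0.011, -0.009, 0.0, 0.0, 0.0, 0.185]
[0.0, 0.009, -0.011, 0.0, 0.0, 0.0, 0.185]
[0.0, 0.007, -0.012, 0.0, 0.0, 0.0, 0.185]
[0.0, 0.004, -0.013, 0.0, 0.0, 0.0, 0.185]
[0.0, 0.002, -0.014, 0.0, 0.0, 0.0, 0.185]
[0.0, -0.001, -0.014, 0.0, 0.0, 0.0, 0.185]
[0.0, -0.003, -0.013, 0.0, 0.0, 0.0, 0.185]
[0.0, -0.006, -0.013, 0.0, 0.0, 0.0, 0.185]
[0.0, -0.008, -0.011, 0.0, 0.0, 0.0, 0.185]
[0.0, -0.01, -0.01, 0.0, 0.0, 0.0, 0.185]
```

Request:
servo_tool([
  [0,0.013,0.006,0,0,0,0.185],
  [0,0.013,0.003,0,0,0,0.185],
  [0,0.014,0.001,0,0,0,0.185],
  [0,0.014,-0.002,0,0,0,0.185],
  [0,0.013,-0.004,0,0,0,0.185],
  [0,0.012,-0.007,0,0,0,0.185],
  [0,0.011,-0.009,0,0,0,0.185],
  [0,0.009,-0.011,0,0,0,0.185],
])

```text
time_s: 11.0
ee_pos: [0.6038, 0.0219, 0.1506]
eef_rot: [3.141, -0.0, 1.272]
force: [0.3, -0.3, -0.0]
grip_width: 0.0005
grip_force: 0.0
```

Request:
servo_tool([
  [0,0.007,-0.012,0,0,0,0.185],
  [0,0.004,-0.013,0,0,0,0.185],
  [0,0.002,-0.014,0,0,0,0.185],
  [0,-0.001,-0.014,0,0,0,0.185],
  [0,-0.003,-0.013,0,0,0,0.185],
  [0,-0.006,-0.013,0,0,0,0.185],
  [0,-0.008,-0.011,0,0,0,0.185],
  [0,-0.01,-0.01,0,0,0,0.185],
])

```text
time_s: 12.0
ee_pos: [0.5263, 0.1014, 0.1507]
eef_rot: [-3.141, -0.0, -0.208]
force: [0.2, 0.0, -0.6]
grip_width: 0.0005
grip_force: 0.0
```

Run:
```python
from h import *
o=ctrl.get_obs()
print(view(),o['qpos'])
c=cam('scene'); print(ringfit(c,.066,.080)); im=c['pixels'][150:330,170:350]; cv2.imwrite('pics/s3.png',cv2.resize(im[:,:,::-1],None,fx=3.3,fy=3.3,interpolation=cv2.INTER_CUBIC))
```

```text
[('top', np.int32(44), 0.0276, 69.5), ('scene', np.int32(68), 0.028, 71.4)] [1.22052175e-01 3.20088548e-01 1.62715782e+00 1.33031274e-05
 1.19395808e+00 1.90121574e+00]
(((0.5418864488601685, 0.006752166897058487), 0.0392339751124382), np.float64(0.07208818880059059), 1404)
```

View pics/s3.png

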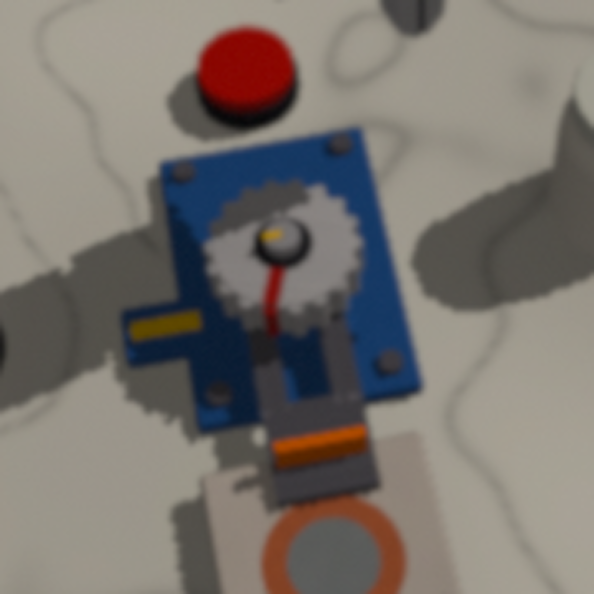

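The mark now points at the tab, seen at (272,300) in the crop, so the ring is at about 430° and 290° remain.

Request:
servo_tool([
  [0,-0.003,0.023,0,0,0,0],
  [0,-0.0027,0.0226,0,0,0,0],
  [0,0,0,0.033,0,0,0],
  [0,0,0,0.033,0,0,0],
  [0,0,0,0.033,0,0,0],
  [0,0.0022,0.0022,0,0,0,0],
  [0,0.002,0.002,0,0,0,0],
  [0,-0.0033,0.0044,0,0,0,-0.1],
])

```text
time_s: 13.15
ee_pos: [0.5118, 0.0488, 0.0531]
eef_rot: [-3.141, -0.003, -0.103]
force: [-0.3, 0.2, 0.2]
grip_width: 0.0008
grip_force: 0.0
```

Request:
servo_tool([
  [0,-0.0032,0.0043,0,0,0,-0.1],
  [0,-0.0031,0.0043,0,0,0,-0.1],
  [0,-0.0031,0.0042,0,0,0,-0.1],
  [0,-0.0053,0.0055,0,0,0,-0.15],
  [0,-0.0053,0.0055,0,0,0,-0.15],
  [0,-0.0053,0.0055,0,0,0,-0.15],
  [0,-0.0053,0.0055,0,0,0,-0.15],
  [0,-0.0053,0.0055,0,0,0,-0.15],
])

```text
time_s: 14.15
ee_pos: [0.4905, 0.0001, 0.053]
eef_rot: [-3.141, 0.001, 0.951]
force: [-10.5, 0.3, 7.5]
grip_width: 0.0006
grip_force: 5.2
```

Run:
```python
from h import *
print(pose(),view(),ctrl.get_obs()['force'])
```

```text
(array([0.03402945, 0.03819076]), array([0.03681156, 0.03633257])) [('top', np.int32(31), 0.0292, 135.6), ('scene', np.int32(69), 0.0287, 136.6)] [-10.04452447  -1.45801214   5.64792983]
```

Request:
servo_tool([
  [0,-0.0053,0.0055,0,0,0,-0.15],
  [0,-0.0053,0.0055,0,0,0,-0.15],
  [0,-0.0053,0.0055,0,0,0,-0.15],
  [0,-0.0053,0.0055,0,0,0,-0.15],
  [0,-0.0053,0.0055,0,0,0,-0.15],
  [0,-0.0053,0.0055,0,0,0,-0.15],
  [0,-0.0053,0.0055,0,0,0,-0.15],
  [0,-0.0053,0.0055,0,0,0,-0.15],
])

```text
time_s: 15.25
ee_pos: [0.5291, -0.0441, 0.0532]
eef_rot: [3.14, 0.001, 2.151]
force: [-2.5, 0.5, 0.2]
grip_width: 0.0004
grip_force: 0.8
```

Request:
servo_tool([
  [0,-0.0053,0.0055,0,0,0,-0.15],
  [0,-0.0053,0.0055,0,0,0,-0.15],
  [0,-0.0053,0.0055,0,0,0,-0.15],
  [0,-0.0053,0.0055,0,0,0,-0.15],
  [0,-0.0053,0.0055,0,0,0,-0.15],
  [0,-0.0053,0.0055,0,0,0,-0.15],
  [0,-0.0053,0.0055,0,0,0,-0.15],
  [0,-0.0053,0.0055,0,0,0,-0.15],
])

```text
time_s: 16.25
ee_pos: [0.5838, -0.0253, 0.0534]
eef_rot: [-3.14, 0.002, -2.933]
force: [0.5, -2.6, -0.2]
grip_width: 0.0009
grip_force: 0.8
```

Run:
```python
from h import *
print(pose(),view(),ctrl.get_obs()['force'])
```

```text
(array([0.03507783, 0.03907057]), array([0.03829421, 0.03757683])) [] [ 2.12933403 -0.99371819  0.80544513]
```

Request:
servo_tool([
  [0,-0.007,-0.007,0,0,0,0],
  [0,-0.007,-0.007,0,0,0,0],
  [0,0,0,-0.05,0,0,0],
  [0,0,0,-0.05,0,0,0.18],
  [0,-0.03,-0.03,0,0,0,0.18],
  [0,-0.03,-0.03,0,0,0,0.18],
  [0,0,0,0,0,0,0.18],
  [0,0,0,0,0,0,0.18],
])

```text
time_s: 17.35
ee_pos: [0.655, -0.1004, 0.1511]
eef_rot: [-3.141, -0.001, 2.436]
force: [-0.3, 0.2, -0.4]
grip_width: 0.0006
grip_force: 0.0
```

Run:
```python
from h import *
o=ctrl.get_obs();print(o['ee_pos'],o['eef_rot'],view())
for r in rows(.53,.10,.15,-.2,16): print([float(x) for x in r])
```

```text
[ 0.65502083 -0.10043933  0.15108873] [-3.14135474e+00 -5.64883152e-04  2.43551387e+00] [('top', np.int32(50), 0.0262, 266.9)]
[0.0, 0.014, 0.005, 0.0, 0.0, 0.0, 0.165]
[0.0, 0.015, 0.002, 0.0, 0.0, 0.0, 0.165]
[0.0, 0.015, -0.0, 0.0, 0.0, 0.0, 0.165]
[0.0, 0.014, -0.003, 0.0, 0.0, 0.0, 0.165]
[0.0, 0.014, -0.005, 0.0, 0.0, 0.0, 0.165]
[0.0, 0.013, -0.007, 0.0, 0.0, 0.0, 0.165]
[0.0, 0.011, -0.009, 0.0, 0.0, 0.0, 0.165]
[0.0, 0.01, -0.011, 0.0, 0.0, 0.0, 0.165]
[0.0, 0.008, -0.012, 0.0, 0.0, 0.0, 0.165]
[0.0, 0.006, -0.014, 0.0, 0.0, 0.0, 0.165]
[0.0, 0.003, -0.014, 0.0, 0.0, 0.0, 0.165]
[0.0, 0.001, -0.015, 0.0, 0.0, 0.0, 0.165]
[0.0, -0.001, -0.015, 0.0, 0.0, 0.0, 0.165]
[0.0, -0.004, -0.014, 0.0, 0.0, 0.0, 0.165]
[0.0, -0.006, -0.013, 0.0, 0.0, 0.0, 0.165]
[0.0, -0.008, -0.012, 0.0, 0.0, 0.0, 0.165]
```

Request:
servo_tool([
  [0,0.014,0.005,0,0,0,0.165],
  [0,0.015,0.002,0,0,0,0.165],
  [0,0.015,0,0,0,0,0.165],
  [0,0.014,-0.003,0,0,0,0.165],
  [0,0.014,-0.005,0,0,0,0.165],
  [0,0.013,-0.007,0,0,0,0.165],
  [0,0.011,-0.009,0,0,0,0.165],
  [0,0.01,-0.011,0,0,0,0.165],
])

```text
time_s: 18.45
ee_pos: [0.5923, 0.001, 0.1516]
eef_rot: [3.141, -0.0, 1.123]
force: [0.9, 0.2, -0.9]
grip_width: 0.0006
grip_force: 0.0
```

Request:
servo_tool([
  [0,0.008,-0.012,0,0,0,0.165],
  [0,0.006,-0.014,0,0,0,0.165],
  [0,0.003,-0.014,0,0,0,0.165],
  [0,0.001,-0.015,0,0,0,0.165],
  [0,-0.001,-0.015,0,0,0,0.165],
  [0,-0.004,-0.014,0,0,0,0.165],
  [0,-0.006,-0.013,0,0,0,0.165],
  [0,-0.008,-0.012,0,0,0,0.165],
])

```text
time_s: 19.45
ee_pos: [0.5303, 0.1006, 0.1517]
eef_rot: [-3.142, -0.0, -0.197]
force: [0.7, -0.4, -1.0]
grip_width: 0.0008
grip_force: 0.0
```

```bash
cat >> h.py <<'E'
def mark(z=.0765):
    out=[]
    for n in('top','scene'):
        c=cam(n); f=ringfit(c,.072,.0795) if n=='top' else ringfit(c,.070,.0785); a=np.array(f[0][0])
        u,v=proj(c,[*A,z]).round().astype(int); b=blob(c,(172,5),(u-26,u+26,v-24,v+24))
        for k,ct in b[:1]:
            for q in (A,a):
                d=plane(c,*ct,z)[:2]-q; out.append((n,int(k),round(float(np.hypot(*d)),4),round(float(np.degrees(np.arctan2(d[1],d[0]))+119.3)%360,1)))
        out.append((a.round(4),round(f[0][1],4)))
    return out
E
python3 - <<'E'
from h import *
o=ctrl.get_obs();print(o['ee_pos'],o['eef_rot'],mark(.076))
E
```

```text
[0.53028069 0.10057205 0.15167912] [-3.14152081e+00 -2.12094772e-04 -1.97448562e-01] [(array([ 0.5385, -0.0061]), 0.036), ('scene', 38, 0.0243, 266.1), ('scene', 38, 0.0239, 268.0), (array([0.5415, 0.0065]), 0.0394)]
```

Request:
servo_tool([
  [0,-0.005,0.023,0,0,0,0],
  [0,-0.0054,0.0225,0,0,0,0],
  [0,0,0,0.033,0,0,0],
  [0,0,0,0.033,0,0,0],
  [0,0,0,0.031,0,0,0],
  [0,0.0022,0.0022,0,0,0,0],
  [0,0.002,0.002,0,0,0,0],
  [0,-0.0033,0.0044,0,0,0,-0.1],
])

```text
time_s: 20.55
ee_pos: [0.5117, 0.0489, 0.0561]
eef_rot: [-3.141, -0.003, -0.092]
force: [0.7, 3.4, 0.3]
grip_width: 0.0005
grip_force: 1.4
```

Request:
servo_tool([
  [0,-0.0032,0.0043,0,0,0,-0.1],
  [0,-0.0031,0.0043,0,0,0,-0.1],
  [0,-0.0031,0.0042,0,0,0,-0.1],
  [0,-0.0053,0.0055,0,0,0,-0.15],
  [0,-0.0053,0.0055,0,0,0,-0.15],
  [0,-0.0053,0.0055,0,0,0,-0.15],
  [0,-0.0053,0.0055,0,0,0,-0.15],
  [0,-0.0053,0.0055,0,0,0,-0.15],
])

```text
time_s: 21.55
ee_pos: [0.4906, -0.0001, 0.0558]
eef_rot: [-3.14, 0.001, 0.961]
force: [-11.6, -0.5, 7.1]
grip_width: 0.0005
grip_force: 5.6
```

Run:
```python
from h import *
o=ctrl.get_obs();print(o['ee_pos'],o['eef_rot'],o['force'],pose(),mark(.0768))
```

```text
[ 4.90571707e-01 -5.79167024e-05  5.58041102e-02] [-3.14002765e+00  1.01941883e-03  9.60886643e-01] [-11.57857561  -0.4631618    7.07336019] (array([0.03375191, 0.03842312]), array([0.03641904, 0.03666118])) [(array([0.5496, 0.0056]), 0.0318), (array([0.5426, 0.0071]), 0.039)]
```

Request:
servo_tool([
  [0,-0.0053,0.0055,0,0,0,-0.15],
  [0,-0.0053,0.0055,0,0,0,-0.15],
  [0,-0.007,-0.007,0,0,0,0],
  [0,-0.007,-0.007,0,0,0,0],
  [0,0,0,-0.05,0,0,0],
  [0,-0.02,-0.02,-0.05,0,0,0],
  [0,-0.04,-0.04,0,0,0,0],
  [0,-0.04,-0.04,0,0,0,0],
])

```text
time_s: 22.65
ee_pos: [0.3499, -0.0876, 0.155]
eef_rot: [3.14, 0.0, 1.253]
force: [0.5, -0.9, 1.0]
grip_width: 0.0006
grip_force: 0.0
```

Run:
```python
from h import *
o=ctrl.get_obs();print(o['ee_pos'],o['eef_rot'],o['force'],mark(.0768))
c=cam('scene'); im=c['pixels'][150:330,170:350]; cv2.imwrite('pics/s4.png',cv2.resize(im[:,:,::-1],None,fx=3.3,fy=3.3,interpolation=cv2.INTER_CUBIC))
```

```text
[ 0.34994737 -0.08757072  0.15501357] [3.13961843e+00 1.06548836e-04 1.25345676e+00] [ 0.46321173 -0.86407288  1.04898212] [('top', 48, 0.0258, 355.3), ('top', 48, 0.0257, 356.0), (array([0.5411, 0.0057]), 0.0385), ('scene', 48, 0.0248, 355.4), ('scene', 48, 0.0259, 356.0), (array([0.5417, 0.0066]), 0.0391)]
```

View pics/s4.png

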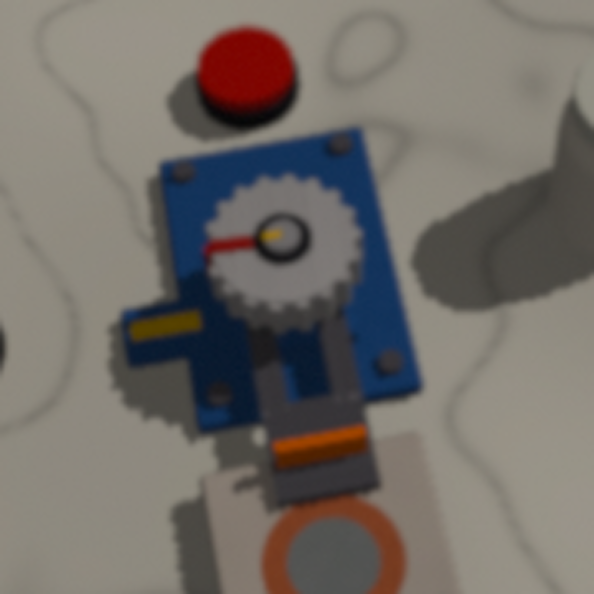

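The crop shows the red mark at (230,246), about 4–5° short of the pointer. I'll re-enter by the exact reverse path and nudge it.

Request:
servo_tool([
  [0,0.04,0.04,0,0,0,0],
  [0,0.04,0.04,0,0,0,0],
  [0,0.02,0.02,0.05,0,0,0],
  [0,0,0,0.05,0,0,0],
  [0,0.007,0.007,0,0,0,0],
  [0,0.007,0.007,0,0,0,0],
  [0,-0.0022,0.0021,0,0,0,-0.06],
  [0,0,0,0,0,0,0],
])

```text
time_s: 23.8
ee_pos: [0.4967, -0.0174, 0.0561]
eef_rot: [-3.141, 0.001, 1.314]
force: [-8.0, -4.0, -1.7]
grip_width: 0.0007
grip_force: 4.8
```

Request:
servo_tool([
  [0,-0.007,-0.007,0,0,0,0],
  [0,-0.007,-0.007,0,0,0,0],
  [0,0,0,-0.05,0,0,0],
  [0,0,0,-0.05,0,0,0],
  [0,-0.02,-0.02,0,0,0,0],
  [0,-0.04,-0.04,0,0,0,0],
  [0,-0.04,-0.04,0,0,0,0],
  [0,0,0,0,0,0,0],
])

```text
time_s: 24.8
ee_pos: [0.3557, -0.0996, 0.1554]
eef_rot: [3.139, 0.0, 1.311]
force: [-0.3, 0.5, 0.4]
grip_width: 0.0002
grip_force: 0.0
```

Run:
```python
from h import *
o=ctrl.get_obs();print(o['ee_pos'],o['eef_rot'],o['force'],mark(.0769))
```

```text
[ 0.3557322  -0.09960297  0.15543695] [3.13915150e+00 3.15623686e-04 1.31051791e+00] [-0.31223616  0.53397141  0.41093701] [('top', 46, 0.0261, 358.3), ('top', 46, 0.0261, 358.5), (array([0.5413, 0.0057]), 0.0387), ('scene', 48, 0.0248, 358.5), ('scene', 48, 0.0254, 358.1), (array([0.5419, 0.006 ]), 0.0391)]
```

Request:
servo_tool([
  [0,0.04,0.04,0,0,0,0],
  [0,0.04,0.04,0,0,0,0],
  [0,0.02,0.02,0.05,0,0,0],
  [0,0,0,0.05,0,0,0],
  [0,0.007,0.007,0,0,0,0],
  [0,0.007,0.007,0,0,0,0],
  [0,-0.0011,0.001,0,0,0,-0.03],
  [0,0,0,0,0,0,0],
])

```text
time_s: 25.9
ee_pos: [0.4973, -0.0186, 0.0561]
eef_rot: [-3.141, 0.001, 1.344]
force: [-8.9, -3.7, -2.1]
grip_width: 0.0004
grip_force: 5.0
```

Request:
servo_tool([
  [0,-0.007,-0.007,0,0,0,0],
  [0,-0.007,-0.007,0,0,0,0],
  [0,0,0,-0.05,0,0,0],
  [0,0,0,-0.05,0,0,0],
  [0,-0.02,-0.02,0,0,0,0],
  [0,-0.04,-0.04,0,0,0,0],
  [0,-0.04,-0.04,0,0,0,0],
  [0,0,0,0,0,0,0],
])

```text
time_s: 26.9
ee_pos: [0.359, -0.1052, 0.1555]
eef_rot: [3.139, 0.0, 1.341]
force: [-0.5, 0.4, 0.6]
grip_width: 0.0005
grip_force: 0.0
```

Run:
```python
from h import *
o=ctrl.get_obs();print(o['ee_pos'],o['eef_rot'],o['force'],o['qpos'].round(2),mark(.077))
c=cam('top')
for n in ('top','scene'):
    c=cam(n)
    for a,ct in blob(c,(5,18),(305,332,155,182) if n=='top' else (245,290,275,295)): print('tab',n,a,ct,plane(c,*ct,.051 if n=='top' else .046).round(4))
```

```text
[ 0.358984   -0.10515732  0.15550049] [3.13920512e+00 4.74200363e-04 1.34052234e+00] [-0.47860899  0.4316193   0.62596382] [-0.38 -0.05  2.04 -0.    1.15 -0.15] [('top', 49, 0.0265, 0.0), ('top', 49, 0.0265, 0.9), (array([0.5411, 0.0059]), 0.0384), ('scene', 51, 0.0254, 1.0), ('scene', 51, 0.0268, 1.5), (array([0.5418, 0.0069]), 0.0394)]
tab top 122 [320.5 169.1] [ 0.623  -0.0401  0.051 ]
tab top 47 [324.8 158.6] [ 0.6419 -0.0484  0.051 ]
tab scene 254 [266.4 284.6] [ 0.6251 -0.0421  0.046 ]
```

Run:
```python
from h import *
for r in rows(.6515,-.0555,.155,2.63,8): print([float(x) for x in r])
```

```text
[0.0, 0.014, 0.034, -0.0, 0.0, 0.0, -0.161]
[0.0, 0.008, 0.036, -0.0, 0.0, 0.0, -0.161]
[0.0, 0.003, 0.037, -0.0, 0.0, 0.0, -0.161]
[0.0, -0.003, 0.037, -0.0, 0.0, 0.0, -0.161]
[0.0, -0.009, 0.036, -0.0, 0.0, 0.0, -0.161]
[0.0, -0.015, 0.034, -0.0, 0.0, 0.0, -0.161]
[0.0, -0.02, 0.031, -0.0, 0.0, 0.0, -0.161]
[0.0, -0.025, 0.027, -0.0, 0.0, 0.0, -0.161]
```

Request:
servo_tool([
  [0,0.014,0.034,0,0,0,-0.161],
  [0,0.008,0.036,0,0,0,-0.161],
  [0,0.003,0.037,0,0,0,-0.161],
  [0,-0.003,0.037,0,0,0,-0.161],
  [0,-0.009,0.036,0,0,0,-0.161],
  [0,-0.015,0.034,0,0,0,-0.161],
  [0,-0.02,0.031,0,0,0,-0.161],
  [0,-0.025,0.027,0,0,0,-0.161],
])

```text
time_s: 28.15
ee_pos: [0.654, -0.0538, 0.1537]
eef_rot: [-3.141, -0.001, 2.639]
force: [0.4, -0.2, 0.1]
grip_width: 0.0006
grip_force: 0.0
```

```bash
cat >> h.py <<'E'
E_=np.array([np.cos(-.511),np.sin(-.511)])
def tabpose():
    o=ctrl.get_obs(); d=o['ee_pos'][:2]-[.5416,.006]
    return (d@E_).round(4), float(d@[-E_[1],E_[0]]), o['ee_pos'][2], o['eef_rot'][2], o['force']
E
python3 - <<'E'
from h import *
print(tabpose(),mark(.077))
E
```

```text
(np.float64(0.1272), 0.0027735599225077665, np.float64(0.15365485370709592), np.float64(2.6385556829843635), array([ 0.42957791, -0.22537058,  0.10459983])) [(array([0.5414, 0.0065]), 0.038), (array([0., 0.]), 0.0)]
  return _methods._mean(a, axis=axis, dtype=dtype,
  ret = ret.dtype.type(ret / rcount)
```

Request:
servo_tool([
  [0,0,-0.003,0.03,0,0,0],
  [0,0,0,0.03,0,0,0],
  [0,0,0,0.03,0,0,0],
  [0,0,0,0.024,0,0,0],
  [0,0.006,0,0,0,0,0],
  [0,0.006,0,0,0,0,0],
  [0,0.007,0,0,0,0,0],
  [0,0.006,0,0,0,0,0],
])

```text
time_s: 29.25
ee_pos: [0.6294, -0.0455, 0.0416]
eef_rot: [3.141, 0.002, 2.632]
force: [2.9, -0.9, 1.6]
grip_width: 0.0004
grip_force: 1.2
```

Request:
servo_tool([
  [0,0.005,0,0,0,0,0],
  [0,0.005,0,0,0,0,0],
  [0,0.005,0,0,0,0,0],
  [0,0.005,0,0,0,0,0],
  [0,0.005,0,0,0,0,0],
  [0,0.005,0,0,0,0,0],
  [0,0.004,0,0,0,0,0],
  [0,0,0,0,0,0,0],
])

```text
time_s: 30.25
ee_pos: [0.5989, -0.0289, 0.0402]
eef_rot: [-3.141, -0.001, 2.632]
force: [-0.0, -0.2, -0.1]
grip_width: 0.0006
grip_force: 0.0
```

Run:
```python
from h import *
print(tabpose())
```

```text
(np.float64(0.0671), -0.0023699079817560594, np.float64(0.040241210811727775), np.float64(2.6320264684010395), array([-0.02390466, -0.16815482, -0.07214785]))
```

Request:
servo_tool([
  [0,0.001,0,0,0,0,0],
  [0,0.001,0,0,0,0,0],
  [0,0.0005,0,0,0,0,0],
  [0,0.0005,0,0,0,0,0],
  [0,0,0,0,0,0,0],
  [0,0,0,0,0,0,0],
  [0,0,0,0,0,0,0],
  [0,0,0,0,0,0,0],
])

```text
time_s: 31.25
ee_pos: [0.5981, -0.0285, 0.0405]
eef_rot: [3.141, 0.004, 2.631]
force: [12.5, -5.7, -7.4]
grip_width: 0.0003
grip_force: 6.5
```

Run:
```python
from h import *
print(tabpose())
```

```text
(np.float64(0.0662), -0.002432817279268154, np.float64(0.04045176826719403), np.float64(2.6314458331372372), array([12.46809026, -5.74789197, -7.36327091]))
```

The 14 N reading shows the strap is at its stop. I'll back off and check.

Request:
servo_tool([
  [0,-0.01,0,0,0,0,0],
  [0,-0.02,0,0,0,0,0],
  [0,-0.01,0,-0.03,0,0,0],
  [0,0,0,-0.04,0,0,0],
  [0,0,0,-0.05,0,0,0],
  [0,-0.02,-0.04,-0.02,0,0,0],
  [0,0,-0.05,0,0,0,0],
  [0,0,-0.05,0,0,0,0],
])

```text
time_s: 32.25
ee_pos: [0.5801, -0.1803, 0.1804]
eef_rot: [-3.142, -0.001, 2.632]
force: [0.7, -1.1, -0.2]
grip_width: 0.0008
grip_force: 0.0
```

Request:
servo_tool([
  [0,0,-0.05,0,0,0,0],
  [0,0,-0.05,0,0,0,0],
  [0,0,-0.05,0,0,0,0],
  [0,0,0,0,0,0,0],
  [0,0,0,0,0,0,0],
  [0,0,0,0,0,0,0],
  [0,0,0,0,0,0,0],
  [0,0,0,0,0,0,0],
])

```text
time_s: 33.25
ee_pos: [0.508, -0.3096, 0.1804]
eef_rot: [3.142, -0.0, 2.633]
force: [0.2, 0.1, 1.2]
grip_width: 0.0007
grip_force: 0.0
```

Run:
```python
from h import *
print(mark(.077))
c=cam('top')
im=c['pixels'][110:310,160:440]; cv2.imwrite('pics/t9.png',cv2.resize(im[:,:,::-1],None,fx=2.85,fy=2.85,interpolation=cv2.INTER_CUBIC))
for a,ct in blob(c,(5,18),(290,350,155,205)): 
  d=plane(c,*ct,.051)[:2]-[.5416,.006];print(a,ct,d@E_, plane(c,*ct,.024))
print('puck',blob(c,(172,5),(230,285,265,315))[:1])
```

```text
[('top', 49, 0.0264, 0.4), ('top', 49, 0.0264, 1.2), (array([0.5411, 0.0058]), 0.0383), ('scene', 53, 0.0257, 0.8), ('scene', 53, 0.0275, 1.3), (array([0.542 , 0.0073]), 0.0394)]
169 [334.  160.4] 0.11899385057174236 [ 0.64437967 -0.06914905  0.024     ]
110 [310.8 188.7] 0.053952964825060463 [ 0.59222501 -0.02428933  0.024     ]
puck [(np.int32(742), array([256.3, 289.8]))]
```

View pics/t9.png

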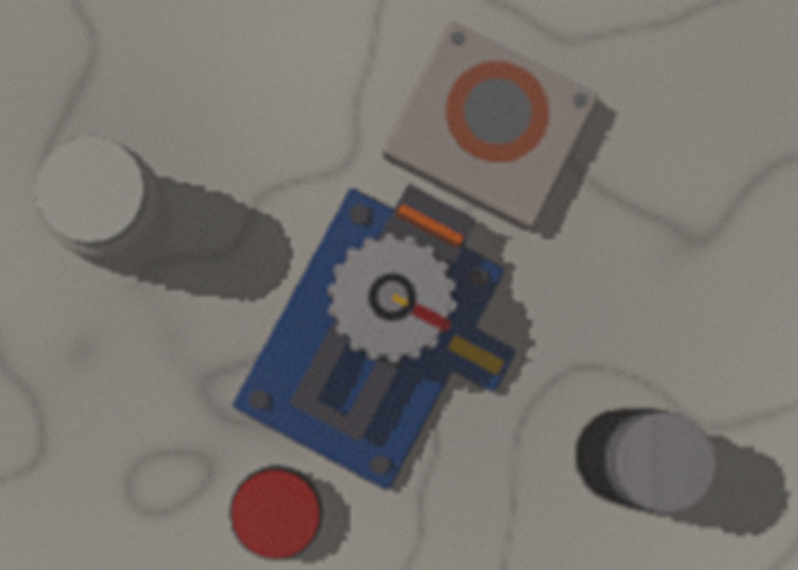

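The red mark at (432,316) lines up with the yellow pointer at (475,354). The strap is back and clear of the mould, and the bystanders have not moved.

```bash
python3 -c "
from station import ctrl
print(ctrl.hand_in())"
```

```text
the job is handed in; nothing more can be done
None
```

The job is done and handed in: by the camera check the ring sits at its second passing, within about 1° of the pointer, the strap is fully back off the mould, and the mould, jar, flask and puck have not moved.

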